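# Go / no-go check of the brass pressure port

### The arm

A 6-joint arm with a two-finger parallel gripper is mounted at the origin on the work surface. World frame = base frame: x ahead of the robot, y to its left, z up, the work surface at z = 0. Lengths are in m, angles in rad, forces in N, time in s.
With the tool pointing down it reaches from about 0.35 to 0.775 m from the base axis. Payload 5.5 kg.
Tool frame: the origin (TCP) lies midway between the tips of the shut fingers; the grasp point (between the pads) lies 19 mm behind it; z points along the fingers, x is the direction in which the jaws open and shut, and the axes are right-handed (so a half turn about z gives the same grasp; the last joint's range is limited). The gripper opens to 85 mm and grips with 20 to 120 N. Pads are 22 mm wide; open, the fingers measure 114 mm over their backs; the gripper's body (76 mm by 85 mm) begins 54 mm behind the grasp point. The pads swing forward as they close: fully open they stand 13 mm farther back than shut.
Start: joints at [-1.439, 0.313, 0.046, 1.304, 0, 1.431], TCP at [0.154, -0.554, 0.206] pointing down, gripper open.
Joint ranges: [-2.76, 2.76], [-0.86, 1.69], [-1.03, 1.26], [-2.2, 2.34], [-1.47, 1.5], [-3.14, 3.14]. Speed limits (rad/s): [2.57, 2.57, 3.14, 3.14, 3.14, 3.14].

### API

Orientations are given as a unit quaternion [w, x, y, z].
In Python, from workcell import env gives the robot as it stands.
- The arm moves only by the tool servo_tool, never from a script. Its argument "targets" is a list of rows, each an object with "xyz": the shift along the tool's x, y, z in m, a list of three; "twist": the turn, a rotation vector about the tool's x, y, z in rad, a list of three; "jaw": the opening, from 0 (shut) to 1 (fully open). A call has 1 to 12 rows; each row is the pose to reach, as a shift and turn from the pose commanded when the call began, along the tool's axes at that moment; what a row does not reach only later rows make up. A row lasts 1/12 s, in which the tool goes at most 41.7 mm and 7.16 degrees, less where a joint would pass 70% of its speed; a pose out of reach is approached as far as the arm can. A call with a gripper value outside its range is refused whole. The fingers move at their own pace and stop on an object; "squeeze" is the grip in N (left out, the last holds). Time passes only in rows, so rows that repeat a pose let the fingers close. It gives the time, the measured TCP pose, the force and the opening at its end, in the units of the state.
- env.get_state(): the state, without advancing time (a new reading comes with each control period).
- env.read_camera(name): name is "scene" or "top" or "wrist"; returns a dict with "color" (420x560x3 uint8, red, green, blue), "depth" (420x560 float32, m along the optical axis (not along the pixel's ray), 0 where there is no reading), "fx", "fy", "cx", "cy" (pixels), "eye" and "attitude" of the camera in the world. Camera axes: x right, y down, z forward; pixel columns grow to the right and rows downward; lengths in m; the calibration is good to about 2 mm. A picture is of the moment at which its call begins.
- env.hand_in(): hands the job in, once; it reports no verdict.
The state is a dict: "clock": time; "joint_pos": joint angles; "qvel": joint speeds; "tau": joint torques, N m; "tcp_pos": TCP position; "orientation": TCP orientation; "wrist_force": force on the tool from outside, world axes, zero at the start; "ft_torque": the same for the moment, N m; "finger_gap": finger opening in m.
Only numpy, scipy, OpenCV 4.12 (cv2) and the standard library are available. Lean on these libraries where they do the work, as an engineer would, in place of code of your own. Each camera call takes 0.05 s, during which the arm holds its last target. There are 200 camera calls.

### The job

Check the bore of the brass port with the blue-handled plug gauge: put its slim green GO end fully home in the brass port from above, lift it out, then set its wide red NO-GO end squarely on the mouth of the same port so that it is seen to be refused. Afterwards stand the gauge upright on the black rubber pad again and let go.

Things in the scene. Friction and masses are not known exactly. Their poses are not given: they have to be found in the camera images.
- gauge: Plug gauge, 0.4 kg, standing on its 2 plugs. Blue handle block 44 (x) x 14 (y) mm, z 48-90, on an aluminium bar 116 x 26 mm, z 36-48; grip the handle across y. GO plug (green marks) at x=+40: dia 28, z 0-36, lowest 16 tapering to a 14 wide tip. NO-GO (red marks) at x=-40: flat disc dia 44, z 0-10, on a thin red neck. Origin: midway between the plugs' axes, at their lower ends; z up.
- brass_port: The port to check: upright brass tube, outer dia 56 mm, on a black base plate 110 x 110 x 12 mm, fixed. Bore dia 34, open at the top, 48 deep; flat mouth 60 mm above the bench. Fully home, the GO end is 36 deep and the gauge's bar lies on the mouth. Origin: on the bore's axis at bench height, z up. A like steel port is not to be checked.
- pad: The black rubber pad under the gauge: 180 x 180 mm, 4 mm thick, fixed flat on the bench. Origin: centre of its underside, at bench height.
There are look-alikes about, which are no part of the job. What is shaped like the gauge but brown or purple is not meant.

How it is judged:
By the outcome, as a careful person would: the job done as asked, in the order asked, and still so for the second after the job is handed in, with the robot touching nothing.
It also fails if it takes over 58 s, if anything falls off the work surface, if the arm or the gripper's body presses on something with over 40 N, if the wrist force passes 120 N, or if a joint passes its speed limit or range.

## Working session

There is one attempt and no reset: what is moved stays moved. The work goes in short steps, Python scripts to look and compute and a tool call to move; the robot and the scene stay as the last step left them, time stands still between calls to the robot, and variables do not carry over. Pictures are saved under pics/ and viewed, about 8 in all and at most 12, crops included, and the job is handed in when it is done.

Besides the shell and the picture viewer there is one more tool, called after "Request:" by a JSON object that holds its "fn" and its "kwargs". servo_tool: Moves the arm, as the interface text tells. Its arguments: {"type":"object","properties":{"targets":{"type":"array","items":{"type":"object","properties":{"xyz":{"type":"array","items":{"type":"number"}},"twist":{"type":"array","items":{"type":"number"}},"jaw":{"type":"number"}}}},"squeeze":{"type":"number"}},"required":["targets"]}

```bash
mkdir -p pics; ls
cat > h.py <<'E'
import numpy as np, cv2
from workcell import env
from scipy.spatial.transform import Rotation as R
def rot(q): q=np.array(q,float); return q if q.shape==(3,3) else R.from_quat(np.r_[q[1:],q[0]]).as_matrix()
def cam(n):
    c=env.read_camera(n); c['R']=rot(c['attitude']); c['eye']=np.array(c['eye']); return c
def save(c,f,crop=None,s=1):
    im=c['color'][...,::-1]
    if crop: im=im[crop[1]:crop[3],crop[0]:crop[2]]
    cv2.imwrite('pics/'+f,cv2.resize(im,None,fx=s,fy=s,interpolation=cv2.INTER_CUBIC))
def cloud(c):
    v,u=np.mgrid[0:420,0:560]; d=c['depth']
    P=np.stack([(u-c['cx'])/c['fx']*d,(v-c['cy'])/c['fy']*d,d],-1)
    return P@c['R'].T+c['eye']
def ray(c,u,v,z):
    u=np.atleast_1d(u).astype(float);v=np.atleast_1d(v).astype(float)
    d=np.stack([(u-c['cx'])/c['fx'],(v-c['cy'])/c['fy'],np.ones_like(u)],-1)@c['R'].T
    return c['eye']+d*((z-c['eye'][2])/d[:,2:3])
def st():
    s=env.get_state(); np.set_printoptions(precision=4,suppress=True)
    print(s['clock'],'tcp',np.array(s['tcp_pos']),'q',np.array(s['orientation']),'F',np.array(s['wrist_force']),'gap',s['finger_gap']); return s
E
python3 - <<'E'
from h import *
s=st(); print(rot(s['orientation']))
for n in('top','scene'):
    c=cam(n); print(n,c['eye'],c['attitude'],c['fx'],c['cx'],c['cy']); save(c,n+'0.png',s=1.4)
E
```

```text
pics
0.0 tcp [ 0.1543 -0.5533  0.2051] q [-0.0007  0.7964 -0.6048 -0.0007] F [ 0.6398 -0.4314 -0.3298] gap 0.08543153808847367
[[ 0.2684 -0.9633 -0.0002]
 [-0.9633 -0.2684  0.0019]
 [-0.0019 -0.0003 -1.    ]]
top [ 0.3954 -0.0623  1.0861] [-0.0289  0.7108 -0.7026  0.0158] 510.6673752774932 272.7675512503998 200.19727390197014
scene [ 0.7987 -0.4333  0.8392] [-0.255   0.8957  0.3506 -0.0985] 396.04240232667553 282.55455833097767 204.97643096107075
```

View pics/top0.png

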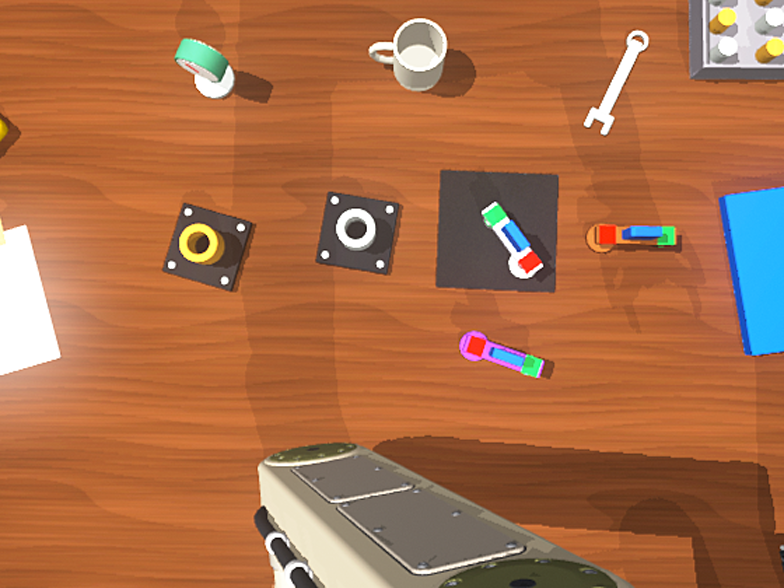

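View pics/scene0.png

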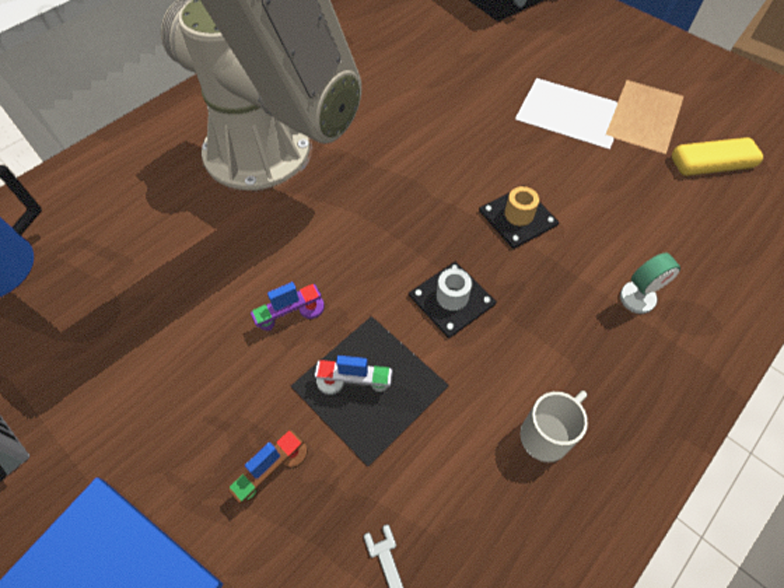

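In the 1.4x top image there are three gauge shapes: one with a plain aluminium bar on the black pad at (513,238), a purple one at (503,355) and a brown one at (635,237). The one on the pad fits the description. The brass (yellow) port is at (202,243), and the steel port at (356,230) is not wanted. Next I'll measure them and confirm in one crop.

```bash
cat >> h.py <<'E'
def mask(c,lo,hi,box=None):
    m=cv2.inRange(cv2.cvtColor(c['color'],cv2.COLOR_RGB2HSV),np.array(lo),np.array(hi))
    if box: k=np.zeros_like(m);k[box[1]:box[3],box[0]:box[2]]=1;m=m*k
    return m
def big(m): return max(cv2.findContours(m,cv2.RETR_EXTERNAL,cv2.CHAIN_APPROX_NONE)[0],key=cv2.contourArea)
E
python3 - <<'E'
from h import *
c=cam('top'); P=cloud(c); b=(315,125,396,206)
save(c,'crop1.png',(110,115,400,215),2.7)
for n,lo,hi,z in(('blue',(105,120,60),(125,255,255),.094),('green',(50,120,60),(85,255,255),.053),('red',(0,150,100),(6,255,255),.053)):
    m=mask(c,lo,hi,b); k=big(m); mm=np.zeros_like(m);cv2.drawContours(mm,[k],-1,255,-1)
    zz=P[...,2][mm>0]; zt=np.percentile(zz,90); top=(mm>0)&(abs(P[...,2]-zt)<.006)
    v,u=np.nonzero(top); p=P[top]; r=cv2.minAreaRect(p[:,:2].astype(np.float32)*1000)
    print(n,len(u),'z',zz.min(),zt,'mean',p.mean(0),'rayc',ray(c,u.mean(),v.mean(),z)[0],r)
b=(115,140,185,212)
m=mask(c,(18,120,80),(35,255,255),b); top=(m>0)&(abs(P[...,2]-.06)<.008)
k=big(top.astype(np.uint8)*255); (u,v),rad=cv2.minEnclosingCircle(k); print('brass',u,v,rad,ray(c,u,v,.06),'diam',2*rad/c['fx']*(c['eye'][2]-.06), np.median(P[top],0))
e=cv2.fitEllipse(k);print(e,ray(c,*e[0],.06))
# pad
m=((P[...,2]<.012)&(c['color'].max(-1)<75)).astype(np.uint8)*255; m[:, :305]=0;m[:115]=0;m[215:]=0;m[:,405:]=0
r=cv2.minAreaRect(big(m)); print('pad',r,ray(c,*r[0],.004)); q=cv2.boxPoints(r);print(ray(c,q[:,0],q[:,1],.004))
E
```

```text
blue 26 z 0.06703864817170979 0.0943713602957402 mean [ 0.51707029 -0.22627571  0.09274315] rayc [ 0.51690866 -0.22607527  0.094     ] ((518.9498291015625, -225.1012725830078), (40.06746292114258, 2.0654892921447754), 36.45574188232422)
green 129 z 0.0032468788171342577 0.05677058799111969 mean [ 0.55749488 -0.20468767  0.05410469] rayc [ 0.557666   -0.20484023  0.053     ] ((557.7487182617188, -205.16439819335938), (21.73687171936035, 25.350130081176758), 36.89369583129883)
red 125 z 0.0011173772489063705 0.05637331220108166 mean [ 0.48997271 -0.25432836  0.05427584] rayc [ 0.49008643 -0.25456632  0.053     ] ((489.9355773925781, -253.8036651611328), (20.979915618896484, 25.960689544677734), 36.13555145263672)
brass 141.332763671875 173.25767517089844 13.725080490112305 [[0.5121422  0.22461213 0.06      ]] diam 0.05515579670158608 [0.51243609 0.22432891 0.0611103 ]
((141.25682067871094, 173.3049774169922), (25.823265075683594, 26.8673152923584), 82.80917358398438) [[0.51204413 0.22476428 0.06      ]]
pad ((379.3138427734375, 173.3971405029297), (54.58183670043945, 19.207683563232422), 70.11483764648438) [[ 0.52332434 -0.26731791  0.004     ]]
[[ 0.57089561 -0.22850144  0.004     ]
 [ 0.58528282 -0.26684571  0.004     ]
 [ 0.47607849 -0.30586884  0.004     ]
 [ 0.46181064 -0.26778672  0.004     ]]
```

View pics/crop1.png

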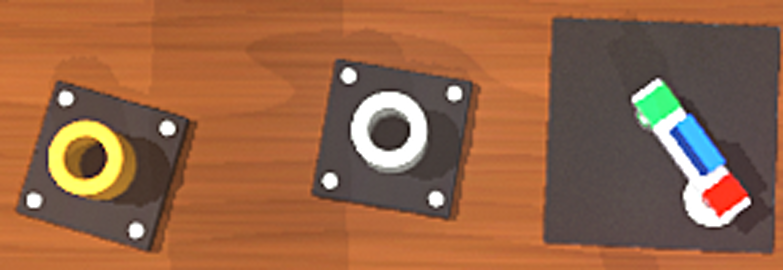

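Confirmed: the aluminium-bar gauge stands on the pad, green at raw px (~354,153) and red at (~378,187). The brass port is the left one. Moving above the gauge.

Request:
{"fn": "servo_tool", "kwargs": {"targets": [{"xyz":[-0.018,-0.037,0],"twist":[0,0,-0.03],"jaw":1},{"xyz":[-0.035,-0.074,0],"twist":[0,0,-0.06],"jaw":1},{"xyz":[-0.053,-0.111,0],"twist":[0,0,-0.09],"jaw":1},{"xyz":[-0.071,-0.148,0],"twist":[0,0,-0.12],"jaw":1},{"xyz":[-0.089,-0.185,0],"twist":[0,0,-0.15],"jaw":1},{"xyz":[-0.106,-0.221,0],"twist":[0,0,-0.18],"jaw":1},{"xyz":[-0.124,-0.258,0],"twist":[0,0,-0.21],"jaw":1},{"xyz":[-0.142,-0.295,0],"twist":[0,0,-0.24],"jaw":1},{"xyz":[-0.16,-0.332,0],"twist":[0,0,-0.27],"jaw":1},{"xyz":[-0.177,-0.369,0],"twist":[0,0,-0.3],"jaw":1},{"xyz":[-0.195,-0.406,0],"twist":[0,0,-0.33],"jaw":1},{"xyz":[-0.2126,-0.4428,0],"twist":[0,0,-0.361],"jaw":1}]}}

```text
clock: 1.15
tcp_pos: [0.525, -0.2284, 0.2058]
orientation: [0.0, 0.892, -0.451, -0.0]
wrist_force: [0.4, -1.2, 0.4]
finger_gap: 0.0851
```

Run:
```python
from h import *
s=st(); print(s['joint_pos'])
c=cam('wrist'); print(c['eye'],c['R'][:,2]); save(c,'w1.png',s=1.3)
t=cam('top'); P=cloud(t)
print('pad centre', ray(t,[314.3,398.6,396.4,312],[122,125,208,204],.004), ray(t,356,164.6,.004))
```

```text
1.15 tcp [ 0.525  -0.2284  0.2058] q [ 0.      0.8924 -0.4513 -0.0001] F [ 0.4478 -1.2409  0.3647] gap 0.08505756520874536
[-0.5506  0.3086  0.0392  1.3016 -0.0001  1.9566]
[ 0.5893 -0.1806  0.3731] [-0.2519 -0.1844 -0.95  ]
pad centre [[ 0.6326 -0.1287  0.004 ]
 [ 0.6276 -0.3084  0.004 ]
 [ 0.4502 -0.3032  0.004 ]
 [ 0.4567 -0.1251  0.004 ]] [[ 0.5416 -0.2179  0.004 ]]
```

View pics/w1.png

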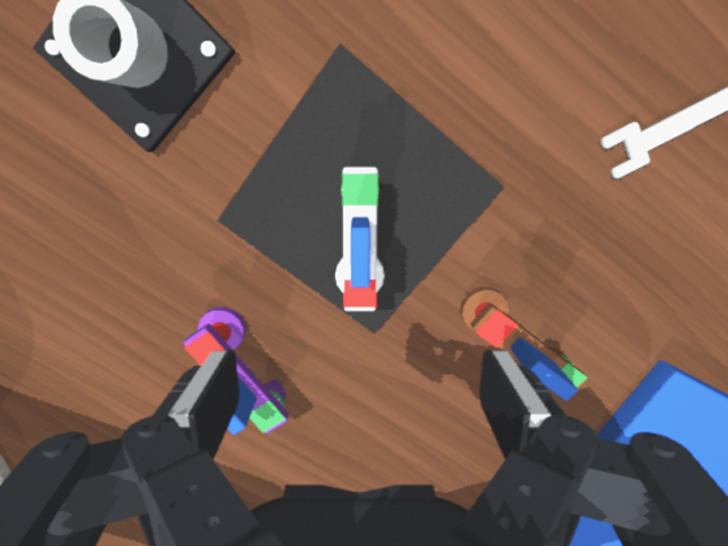

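The wrist view shows the gauge (green (360,187), blue (360,250), red (360,295)) aligned with the jaws and centred between the fingers. I'll refine from near with the wrist camera.

```bash
cat >> h.py <<'E'
def gauge(c,b,z0=.004):
    out={}
    for n,lo,hi,z in(('blue',(100,80,60),(125,255,255),.09),('green',(45,80,60),(85,255,255),.0485),('red',(0,120,100),(8,255,255),.0485)):
        m=mask(c,lo,hi,b); k=big(m); mm=np.zeros_like(m);cv2.drawContours(mm,[k],-1,255,-1)
        P=cloud(c); ok=(mm>0)&(abs(P[...,2]-z-z0)<.006); r=cv2.minAreaRect(np.argwhere(ok)[:,::-1].astype(np.float32))
        q=ray(c,r[0][0],r[0][1],z+z0)[0]; bp=cv2.boxPoints(r); w=ray(c,bp[:,0],bp[:,1],z+z0)
        out[n]=q; print(n,ok.sum(),q,'sides',np.linalg.norm(w[1]-w[0]),np.linalg.norm(w[2]-w[1]),'zmed',np.median(P[...,2][ok]))
    d=out['green']-out['red']; print('ctr',(out['green']+out['red'])/2,'len',np.linalg.norm(d),'yaw',np.degrees(np.arctan2(d[1],d[0])))
    return out
def toolto(p,yaw_axis=None):
    s=env.get_state(); M=rot(s['orientation']); d=M.T@(np.array(p)-s['tcp_pos']); print('tool shift',d)
    if yaw_axis is not None:
        a=np.degrees(np.arctan2(M[1,1],M[0,1])); print('tool y yaw',a,'world yaw needed (mod180)',(yaw_axis-a+90)%180-90)
E
python3 - <<'E'
from h import *
c=cam('wrist'); print(c['eye'])
g=gauge(c,(215,100,325,250)); toolto([.5238,-.2296,.058],36.3)
E
```

```text
[ 0.59112812 -0.17797956  0.3728065 ]
blue 690 [ 0.52460254 -0.22837979  0.094     ] sides 0.012278688351295386 0.04405064870247782 zmed 0.0933622846276769
green 628 [ 0.55694092 -0.20435666  0.0525    ] sides 0.025212237872074175 0.023364052803075394 zmed 0.052203357397778455
red 368 [ 0.48876522 -0.25391317  0.0525    ] sides 0.025217230086882727 0.02280739249954077 zmed 0.0522602144716732
ctr [ 0.52285307 -0.22913492  0.0525    ] len 0.08428388178420772 yaw 36.013176748562344
tool shift [0.00059107 0.00221098 0.14730164]
tool y yaw -143.4472172868938 world yaw needed (mod180) -0.25278271310622813
```

Request:
{"fn": "servo_tool", "kwargs": {"targets": [{"xyz":[0.0005,0.002,0.035],"jaw":0.7},{"xyz":[0.0005,0.002,0.07],"jaw":0.6},{"xyz":[0.0005,0.002,0.105],"jaw":0.5},{"xyz":[0.0005,0.002,0.13],"jaw":0.5},{"xyz":[0.0005,0.002,0.146],"jaw":0.5},{"xyz":[0.0005,0.002,0.146],"jaw":0.5},{"xyz":[0.0005,0.002,0.146],"jaw":0.3},{"xyz":[0.0005,0.002,0.146],"jaw":0.1},{"xyz":[0.0005,0.002,0.146],"jaw":0},{"xyz":[0.0005,0.002,0.146],"jaw":0},{"xyz":[0.0005,0.002,0.146],"jaw":0},{"xyz":[0.0005,0.002,0.146],"jaw":0}], "squeeze": 80}}

```text
schema error: expected keys xyz, twist, jaw
```

Run:
```python
from h import *
st(); c=cam('wrist'); 
try: gauge(c,(180,60,380,330))
except Exception as e: print(e)
st()
```

```text
1.3 tcp [ 0.5253 -0.2279  0.2053] q [-0.      0.8932 -0.4497 -0.0004] F [ 0.196  -0.7481  0.0625] gap 0.08576300085099836
blue 695 [ 0.5248 -0.2286  0.094 ] sides 0.012239068945218666 0.04380332785965906 zmed 0.09333991498398764
green 627 [ 0.5572 -0.2046  0.0525] sides 0.025130291459386403 0.023227790683855106 zmed 0.05209209589802566
red 360 [ 0.4888 -0.2541  0.0525] sides 0.02516712653974329 0.021573119817645117 zmed 0.052221278263892085
ctr [ 0.523  -0.2294  0.0525] len 0.08438077152779475 yaw 35.86674085938627
1.35 tcp [ 0.5242 -0.2291  0.2054] q [ 0.0002  0.8926 -0.4508 -0.0006] F [-0.0337  0.4993 -0.2846] gap 0.08538854616497775
```

Request:
{"fn": "servo_tool", "kwargs": {"targets": [{"xyz":[0,0,0.035],"twist":[0,0,0],"jaw":0.7},{"xyz":[0,0,0.07],"twist":[0,0,0],"jaw":0.6},{"xyz":[0,0,0.105],"twist":[0,0,0],"jaw":0.5},{"xyz":[0,0,0.13],"twist":[0,0,0],"jaw":0.5},{"xyz":[0,0,0.146],"twist":[0,0,0],"jaw":0.5},{"xyz":[0,0,0.146],"twist":[0,0,0],"jaw":0.5},{"xyz":[0,0,0.146],"twist":[0,0,0],"jaw":0.3},{"xyz":[0,0,0.146],"twist":[0,0,0],"jaw":0.1},{"xyz":[0,0,0.146],"twist":[0,0,0],"jaw":0},{"xyz":[0,0,0.146],"twist":[0,0,0],"jaw":0},{"xyz":[0,0,0.146],"twist":[0,0,0],"jaw":0},{"xyz":[0,0,0.146],"twist":[0,0,0],"jaw":0}], "squeeze": 80}}

```text
clock: 2.35
tcp_pos: [0.5245, -0.2315, 0.0619]
orientation: [0.001, 0.892, -0.452, 0.002]
wrist_force: [-2.3, -1.4, 7.1]
finger_gap: 0.0109
```

Run:
```python
from h import *
st(); c=cam('wrist'); 
try: gauge(c,(180,60,380,330))
except Exception as e: print(e)
st()
```

```text
2.35 tcp [ 0.5245 -0.2315  0.0619] q [ 0.0008  0.8919 -0.4522  0.0015] F [-2.2644 -1.3896  7.0953] gap 0.01086825888308739
blue 2166 [ 0.5275 -0.2285  0.094 ] sides 0.012573051975284067 0.04504410432382416 zmed 0.0935549401133693
green 1928 [ 0.5583 -0.2051  0.0525] sides 0.023653070711482795 0.025516893965663024 zmed 0.05209025874300373
red 50 [ 0.4819 -0.2617  0.0525] sides 0.01483356748814248 0.0015291157952597905 zmed 0.05269908131886558
ctr [ 0.5201 -0.2334  0.0525] len 0.09511608957456212 yaw 36.518158503530735
2.4 tcp [ 0.5245 -0.2315  0.0619] q [ 0.0009  0.8919 -0.4521  0.0015] F [-3.241  -2.3544  6.2704] gap 0.011011061036737413
```

Request:
{"fn": "servo_tool", "kwargs": {"targets": [{"xyz":[0,0,-0.005],"twist":[0,0,0],"jaw":0},{"xyz":[0,0,-0.02],"twist":[0,0,0],"jaw":0},{"xyz":[0,0,-0.04],"twist":[0,0,0],"jaw":0},{"xyz":[0,0,-0.065],"twist":[0,0,0],"jaw":0},{"xyz":[0,0,-0.09],"twist":[0,0,0],"jaw":0},{"xyz":[0,0,-0.105],"twist":[0,0,0],"jaw":0},{"xyz":[0,0,-0.105],"twist":[0,0,0],"jaw":0},{"xyz":[0,0,-0.105],"twist":[0,0,0],"jaw":0}]}}

```text
clock: 3.07
tcp_pos: [0.5244, -0.2303, 0.1655]
orientation: [-0.0, 0.892, -0.452, 0.001]
wrist_force: [-0.3, 0.2, -3.5]
finger_gap: 0.0114
```

Request:
{"fn": "servo_tool", "kwargs": {"targets": [{"xyz":[-0.02,-0.012,0],"twist":[0,0,0],"jaw":0},{"xyz":[-0.05,-0.029,0],"twist":[0,0,0],"jaw":0},{"xyz":[-0.085,-0.05,0],"twist":[0,0,0],"jaw":0},{"xyz":[-0.12,-0.071,0],"twist":[0,0,0],"jaw":0},{"xyz":[-0.155,-0.091,0],"twist":[0,0,0],"jaw":0},{"xyz":[-0.19,-0.112,0],"twist":[0,0,0],"jaw":0},{"xyz":[-0.225,-0.132,0],"twist":[0,0,0],"jaw":0},{"xyz":[-0.26,-0.153,0],"twist":[0,0,0],"jaw":0},{"xyz":[-0.295,-0.173,0],"twist":[0,0,0],"jaw":0},{"xyz":[-0.33,-0.194,0],"twist":[0,0,0],"jaw":0},{"xyz":[-0.36,-0.212,0],"twist":[0,0,0],"jaw":0},{"xyz":[-0.373,-0.219,0],"twist":[0,0,0],"jaw":0}]}}

```text
clock: 4.07
tcp_pos: [0.4775, 0.204, 0.1628]
orientation: [0.0, 0.893, -0.45, -0.002]
wrist_force: [-0.1, -0.3, -3.0]
finger_gap: 0.0109
```

Request:
{"fn": "servo_tool", "kwargs": {"targets": [{"xyz":[0,0,0],"twist":[0,0,0],"jaw":0},{"xyz":[0,0,0],"twist":[0,0,0],"jaw":0},{"xyz":[0,0,0],"twist":[0,0,0],"jaw":0}]}}

```text
clock: 4.32
tcp_pos: [0.4789, 0.1994, 0.1635]
orientation: [0.001, 0.892, -0.452, -0.001]
wrist_force: [0.1, -0.3, -4.1]
finger_gap: 0.0112
```

Run:
```python
from h import *
s=st(); print(s['joint_pos']); c=cam('wrist'); save(c,'w2.png',s=1.3)
z=s['tcp_pos'][2]-.058
try: gauge(c,(100,30,450,330),z)
except Exception as e: print(e)
t=cam('top'); save(t,'t2.png',(100,100,300,240),3)
```

```text
4.3167 tcp [0.4789 0.1994 0.1635] q [ 0.0011  0.892  -0.452  -0.0009] F [ 0.1256 -0.3063 -4.1248] gap 0.011211370750609025
[ 0.2401  0.2243 -0.1781  1.1712 -0.0005  2.7488]
blue 2167 [0.4818 0.2021 0.1955] sides 0.01258789832682202 0.04464059521166776 zmed 0.19509817774620314
green 1920 [0.5127 0.2259 0.154 ] sides 0.02550985670200702 0.023665412179759607 zmed 0.15355688615687024
red 53 [0.4361 0.1691 0.154 ] sides 0.014851734603842088 0.0015336235207882513 zmed 0.15430103746034388
ctr [0.4744 0.1975 0.154 ] len 0.09528458865237924 yaw 36.54216869632053
```

View pics/w2.png

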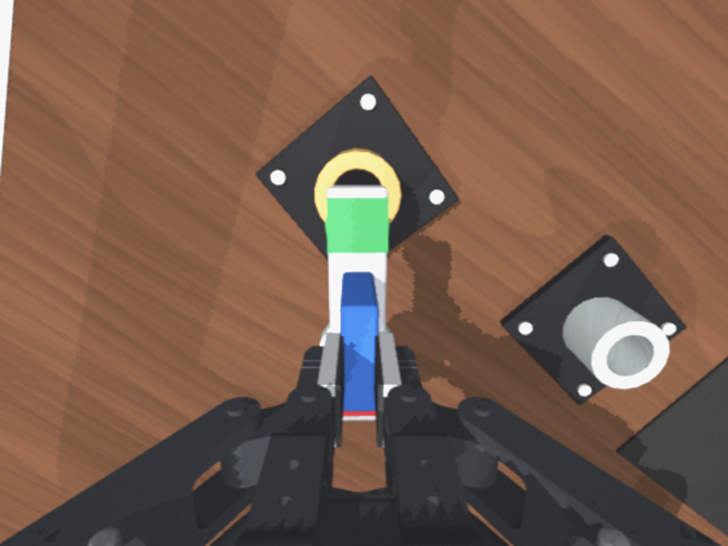

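The wrist view shows GO (green mark at (357,225)) just short of the brass ring (358,192), with the steel port off to the right. I'll fit the ring in this same camera to get the offset.

```bash
cat >> h.py <<'E'
from scipy.optimize import least_squares
def brass(c,box,lo=(15,50,80),hi=(35,255,255),r=.028,vmax=None):
    P=cloud(c); m=((mask(c,lo,hi,box)>0)&(abs(P[...,2]-.06)<.006)).astype(np.uint8)*255
    k=big(m)[:,0,:]; hull=cv2.convexHull(k)[:,0,:]; ed=k
    if vmax: ed=ed[ed[:,1]<vmax]
    w=ray(c,ed[:,0],ed[:,1],.06)[:,:2]
    f=lambda p,w:np.hypot(*(w-p[:2]).T)-r
    p=w.mean(0)
    for _ in range(6):   # trim inner edges
        e=f(p,w); s=least_squares(f,p,args=(w[e>-.006],),loss='soft_l1',f_scale=.001); p=s.x
    e=f(p,w); print('brass',p,'n',(e>-.006).sum(),'rms',np.sqrt((e[e>-.006]**2).mean()),'zmed',np.median(P[...,2][m>0])); return p
E
python3 - <<'E'
from h import *
c=cam('wrist'); s=st(); p=brass(c,(220,100,330,220),vmax=155)
b=(100,30,450,330); P=cloud(c)
g=gauge(c,b,.1055)['green']
t=cam('top'); brass(t,(115,130,185,212))
u=np.array([np.cos(np.radians(36.2)),np.sin(np.radians(36.2))])
go=g[:2]-.002*u; print('go axis',go,'err world',p-go); M=rot(s['orientation']); print('tool',M[:2,:].T@(p-go))
E
```

```text
4.4667 tcp [0.4798 0.1989 0.1644] q [ 0.0004  0.8916 -0.4528 -0.0003] F [-0.2884 -0.8773 -3.9607] gap 0.010974263478605202
brass [0.5261 0.236 ] n 69 rms 0.0032723975526211253 zmed 0.05934195257131725
blue 2187 [0.4823 0.2015 0.1955] sides 0.012639867786455924 0.04531892812170484 zmed 0.195760873162406
green 1921 [0.5133 0.2252 0.154 ] sides 0.025615895195680402 0.023756301306992154 zmed 0.15427073621679388
red 55 [0.4364 0.1684 0.154 ] sides 0.014902712990188693 0.0015375104849944551 zmed 0.15491449120795944
ctr [0.4748 0.1968 0.154 ] len 0.09558673297580503 yaw 36.45118394376004
brass [0.5078 0.2034] n 0 rms nan zmed 0.0606285281568848
go axis [0.5117 0.224 ] err world [0.0145 0.0119]
tool [-0.0011 -0.0187 -0.    ]h.py:50: RuntimeWarning: Mean of empty slice.
  e=f(p,w); print('brass',p,'n',(e>-.006).sum(),'rms',np.sqrt((e[e>-.006]**2).mean()),'zmed',np.median(P[...,2][m>0])); return p
  ret = ret.dtype.type(ret / rcount)
```

The fit picked up inner-edge points (rms 3.3 mm), so I'm redoing it with the topmost pixel per column only.

```bash
cat >> h.py <<'E'
def brass2(c,box,r=.028,p0=(.512,.2245),vmax=420,free=False):
    P=cloud(c); m=(mask(c,(15,50,80),(35,255,255),box)>0)&(abs(P[...,2]-.06)<.005)
    us=np.nonzero(m.any(0))[0]; vs=m[:,us].argmax(0)-.5; k=vs<vmax; us,vs=us[k],vs[k]
    w=ray(c,us,vs,.06)[:,:2]
    f=lambda p:np.hypot(*(w-p[:2]).T)-(p[2] if free else r)
    s=least_squares(f,list(p0)+([r] if free else []),loss='soft_l1',f_scale=.0007); print('brass',s.x,len(us),us.min(),us.max(),'rms',np.sqrt((f(s.x)**2).mean())); return s.x
E
python3 - <<'E'
from h import *
c=cam('wrist')
for fr in(0,1): brass2(c,(220,100,330,220),vmax=155,free=fr)
t=cam('top')
P=cloud(t); m=mask(t,(15,50,80),(35,255,255),(115,130,185,212)); print((m>0).sum(), P[m>0].mean(0))
save(t,'t3.png',(60,80,340,290),2.7)
E
```

```text
brass [0.51128981 0.225689  ] 67 240 306 rms 0.00027743036832230983
brass [0.51189592 0.22611073 0.02737274] 67 240 306 rms 0.0002134172417545783
269 [0.50098351 0.19182096 0.13711009]
```

View pics/t3.png

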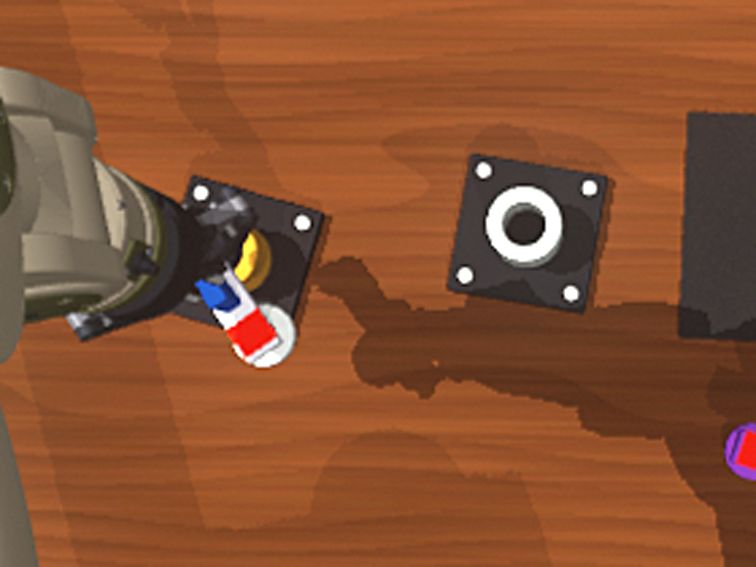

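The top view agrees: the gauge is over the brass port, with NO-GO hanging clear at crop (265,335). The offset is about 1 mm, within the 3 mm clearance. Lowering GO.

Request:
{"fn": "servo_tool", "kwargs": {"targets": [{"xyz":[-0.001,-0.0005,0.015],"twist":[0,0,0],"jaw":0},{"xyz":[-0.001,-0.0005,0.03],"twist":[0,0,0],"jaw":0},{"xyz":[-0.001,-0.0005,0.038],"twist":[0,0,0],"jaw":0},{"xyz":[-0.001,-0.0005,0.046],"twist":[0,0,0],"jaw":0},{"xyz":[-0.001,-0.0005,0.054],"twist":[0,0,0],"jaw":0},{"xyz":[-0.001,-0.0005,0.06],"twist":[0,0,0],"jaw":0},{"xyz":[-0.001,-0.0005,0.06],"twist":[0,0,0],"jaw":0}]}}

```text
clock: 5.2
tcp_pos: [0.4789, 0.2008, 0.1037]
orientation: [0.001, 0.892, -0.452, -0.001]
wrist_force: [0.3, 0.4, -4.6]
finger_gap: 0.0112
```

Run:
```python
from h import *
s=st(); print(s['ft_torque']); c=cam('wrist'); gauge(c,(100,30,450,330),.046); brass2(c,(220,100,330,220),vmax=150)
```

```text
5.2 tcp [0.4789 0.2008 0.1037] q [ 0.0007  0.892  -0.4521 -0.0007] F [ 0.2649  0.4442 -4.5727] gap 0.011249221762635727
[ 0.0029  0.0216 -0.0064]
blue 2173 [0.4821 0.2038 0.136 ] sides 0.012549754776836742 0.04500649588364842 zmed 0.13527994492934553
green 1915 [0.5128 0.2273 0.0945] sides 0.02547463252879267 0.0236268656163669 zmed 0.0937644208971587
red 52 [0.4363 0.1707 0.0945] sides 0.014823618799709571 0.0015297243377933216 zmed 0.09460259156534985
ctr [0.4745 0.199  0.0945] len 0.09508650046637772 yaw 36.529532649613536
brass [0.5115 0.2257] 81 236 316 rms 0.0002540399766317836
```

Request:
{"fn": "servo_tool", "kwargs": {"targets": [{"xyz":[0,0,0.006],"twist":[0,0,0],"jaw":0},{"xyz":[0,0,0.012],"twist":[0,0,0],"jaw":0},{"xyz":[0,0,0.016],"twist":[0,0,0],"jaw":0},{"xyz":[0,0,0.019],"twist":[0,0,0],"jaw":0},{"xyz":[0,0,0.021],"twist":[0,0,0],"jaw":0},{"xyz":[0,0,0.022],"twist":[0,0,0],"jaw":0},{"xyz":[0,0,0.022],"twist":[0,0,0],"jaw":0},{"xyz":[0,0,0.022],"twist":[0,0,0],"jaw":0}]}}

```text
clock: 5.92
tcp_pos: [0.4798, 0.2011, 0.0831]
orientation: [-0.0, 0.892, -0.452, 0.0]
wrist_force: [-0.4, 0.9, -3.7]
finger_gap: 0.0111
```

Request:
{"fn": "servo_tool", "kwargs": {"targets": [{"xyz":[0,0,0.0005],"twist":[0,0,0],"jaw":0},{"xyz":[0,0,0.001],"twist":[0,0,0],"jaw":0},{"xyz":[0,0,0.0015],"twist":[0,0,0],"jaw":0},{"xyz":[0,0,0.0015],"twist":[0,0,0],"jaw":0}]}}

```text
clock: 6.25
tcp_pos: [0.4798, 0.2012, 0.082]
orientation: [-0.0, 0.892, -0.452, 0.0]
wrist_force: [-0.7, -0.7, 0.1]
finger_gap: 0.0108
```

Run:
```python
from h import *
s=st(); print(s['ft_torque'])
```

```text
6.25 tcp [0.4798 0.2012 0.082 ] q [-0.0002  0.892  -0.452   0.0002] F [-0.7325 -0.7142  0.1343] gap 0.010772724201785438
[-0.0811  0.2369  0.0319]
```

Contact has begun (about 4 N, on the bar). I'll press a little more and look.

Request:
{"fn": "servo_tool", "kwargs": {"targets": [{"xyz":[0,0,0.0005],"twist":[0,0,0],"jaw":0},{"xyz":[0,0,0.001],"twist":[0,0,0],"jaw":0},{"xyz":[0,0,0.001],"twist":[0,0,0],"jaw":0},{"xyz":[0,0,0.001],"twist":[0,0,0],"jaw":0}]}}

```text
clock: 6.58
tcp_pos: [0.4797, 0.2012, 0.0818]
orientation: [-0.0, 0.892, -0.452, 0.0]
wrist_force: [-4.4, -2.2, 8.5]
finger_gap: 0.0109
```

Run:
```python
from h import *
s=st(); print(s['ft_torque']); c=cam('wrist'); gauge(c,(100,30,450,330),.024)
x=cam('scene'); save(x,'s1.png',(320,110,440,200),6)
```

```text
6.5833 tcp [0.4797 0.2012 0.0818] q [-0.0002  0.892  -0.4519  0.0004] F [-4.4292 -2.1686  8.4682] gap 0.010869998148340023
[-0.222   0.8088 -0.0062]
blue 2165 [0.4828 0.2041 0.114 ] sides 0.012562549145517698 0.044967071887444726 zmed 0.11342789477978035
green 1967 [0.5137 0.2278 0.0725] sides 0.025505268791229333 0.02305403402582348 zmed 0.07226429857153199
red 29 [0.4375 0.1713 0.0725] sides 0.014817905609079468 0.000762214437059861 zmed 0.07207067669686992
ctr [0.4756 0.1995 0.0725] len 0.0948955416361768 yaw 36.54623614373669
```

View pics/s1.png

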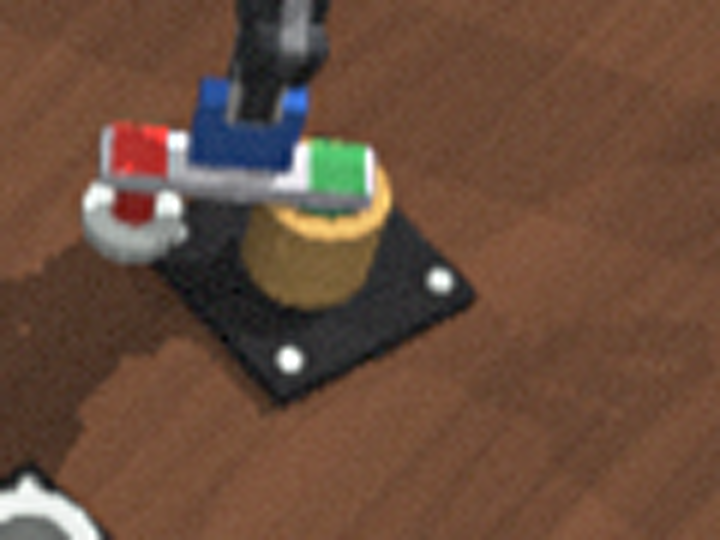

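Fully home: the bar rests on the brass mouth (crop (320,190)), bar top at 72.3 mm against 72 expected, about 12 N of contact. Now lift out and shift 80 mm to bring NO-GO over the port.

Request:
{"fn": "servo_tool", "kwargs": {"targets": [{"xyz":[0,0,-0.005],"twist":[0,0,0],"jaw":0},{"xyz":[0,0,-0.018],"twist":[0,0,0],"jaw":0},{"xyz":[0,0,-0.035],"twist":[0,0,0],"jaw":0},{"xyz":[0,0,-0.055],"twist":[0,0,0],"jaw":0},{"xyz":[0,0,-0.075],"twist":[0,0,0],"jaw":0},{"xyz":[0,-0.005,-0.085],"twist":[0,0,0],"jaw":0},{"xyz":[0,-0.025,-0.085],"twist":[0,0,0],"jaw":0},{"xyz":[0,-0.05,-0.085],"twist":[0,0,0],"jaw":0},{"xyz":[0,-0.07,-0.085],"twist":[0,0,0],"jaw":0},{"xyz":[0,-0.08,-0.085],"twist":[0,0,0],"jaw":0},{"xyz":[0,-0.08,-0.085],"twist":[0,0,0],"jaw":0},{"xyz":[0,-0.08,-0.085],"twist":[0,0,0],"jaw":0}]}}

```text
clock: 7.68
tcp_pos: [0.5439, 0.2484, 0.1647]
orientation: [0.001, 0.892, -0.452, -0.0]
wrist_force: [0.4, -0.8, -3.8]
finger_gap: 0.0113
```

Request:
{"fn": "servo_tool", "kwargs": {"targets": [{"xyz":[0,0,0],"twist":[0,0,0],"jaw":0},{"xyz":[0,0,0],"twist":[0,0,0],"jaw":0}]}}

```text
clock: 7.85
tcp_pos: [0.5433, 0.248, 0.1653]
orientation: [0.0, 0.892, -0.452, -0.0]
wrist_force: [0.2, 0.8, -4.4]
finger_gap: 0.0108
```

Run:
```python
from h import *
s=st(); print(s['ft_torque'],s['joint_pos']); c=cam('wrist'); g=gauge(c,(100,30,450,330),s['tcp_pos'][2]-.058)
u=np.array([np.cos(np.radians(36.2)),np.sin(np.radians(36.2))])
ng=g['green'][:2]-.082*u; p=np.array([.5115,.2257]); M=rot(s['orientation']); print('ng',ng,'err tool',M[:2].T@(p-ng), M)
x=cam('scene'); save(x,'s2.png',(320,90,440,200),5)
```

```text
7.85 tcp [0.5433 0.248  0.1653] q [ 0.0004  0.892  -0.4521 -0.0003] F [ 0.1737  0.8128 -4.4202] gap 0.01079059603843637
[ 0.0132 -0.0217  0.0134] [ 0.2939  0.3709  0.0284  1.2294 -0.0002  2.8029]
blue 2171 [0.5464 0.2508 0.1973] sides 0.012576774348978994 0.04507852460832658 zmed 0.196835295692317
green 1943 [0.5771 0.2744 0.1558] sides 0.025519718403652466 0.023664374249254733 zmed 0.15539929697749938
red 57 [0.5006 0.2177 0.1558] sides 0.01484291826115294 0.0015308478273949547 zmed 0.15590671227854802
ctr [0.5388 0.246  0.1558] len 0.09519432649885527 yaw 36.5260752333136
ng [0.5109 0.2259] err tool [ 0.0005 -0.0003 -0.    ] [[ 0.5912 -0.8065 -0.001 ]
 [-0.8065 -0.5912 -0.0005]
 [-0.0002  0.0011 -1.    ]]
```

Request:
{"fn": "servo_tool", "kwargs": {"targets": [{"xyz":[0,0,0.015],"twist":[0,0,0],"jaw":0},{"xyz":[0,0,0.03],"twist":[0,0,0],"jaw":0},{"xyz":[0,0,0.038],"twist":[0,0,0],"jaw":0},{"xyz":[0,0,0.042],"twist":[0,0,0],"jaw":0},{"xyz":[0,0,0.044],"twist":[0,0,0],"jaw":0},{"xyz":[0,0,0.0455],"twist":[0,0,0],"jaw":0},{"xyz":[0,0,0.0465],"twist":[0,0,0],"jaw":0},{"xyz":[0,0,0.0465],"twist":[0,0,0],"jaw":0}]}}

```text
clock: 8.62
tcp_pos: [0.5445, 0.2485, 0.1194]
orientation: [-0.0, 0.892, -0.452, 0.0]
wrist_force: [0.8, -0.9, -3.7]
finger_gap: 0.0109
```

Request:
{"fn": "servo_tool", "kwargs": {"targets": [{"xyz":[0,0,0.0005],"twist":[0,0,0],"jaw":0},{"xyz":[0,0,0.0005],"twist":[0,0,0],"jaw":0}]}}

```text
clock: 8.78
tcp_pos: [0.5445, 0.2485, 0.1188]
orientation: [-0.0, 0.892, -0.452, 0.0]
wrist_force: [0.5, -0.7, -3.2]
finger_gap: 0.0107
```

Request:
{"fn": "servo_tool", "kwargs": {"targets": [{"xyz":[0,0,0.0005],"twist":[0,0,0],"jaw":0},{"xyz":[0,0,0.001],"twist":[0,0,0],"jaw":0},{"xyz":[0,0,0.0015],"twist":[0,0,0],"jaw":0},{"xyz":[0,0,0.0015],"twist":[0,0,0],"jaw":0},{"xyz":[0,0,0.0015],"twist":[0,0,0],"jaw":0}]}}

```text
clock: 9.2
tcp_pos: [0.5448, 0.2488, 0.1178]
orientation: [-0.001, 0.892, -0.452, 0.001]
wrist_force: [-0.4, 1.1, 2.1]
finger_gap: 0.0106
```

Run:
```python
from h import *
s=st(); print(s['ft_torque']); c=cam('wrist'); g=gauge(c,(100,30,450,330),.060)
x=cam('scene'); save(x,'s3.png',(320,90,440,200),5)
```

```text
9.2 tcp [0.5448 0.2488 0.1178] q [-0.0007  0.8921 -0.4519  0.0006] F [-0.3671  1.11    2.0792] gap 0.010613625812049192
[ 0.2315 -0.0091  0.0387]
blue 2164 [0.5477 0.2516 0.15  ] sides 0.01257630909270486 0.04445427839032311 zmed 0.1493744470442631
green 1968 [0.5786 0.2753 0.1085] sides 0.025510664348169017 0.023638127836031607 zmed 0.10766809420665488
red 60 [0.5019 0.2184 0.1085] sides 0.014896642860974097 0.001888437071794192 zmed 0.10875363745146012
ctr [0.5403 0.2469 0.1085] len 0.09550329315707111 yaw 36.55078309448176
```

View pics/s3.png

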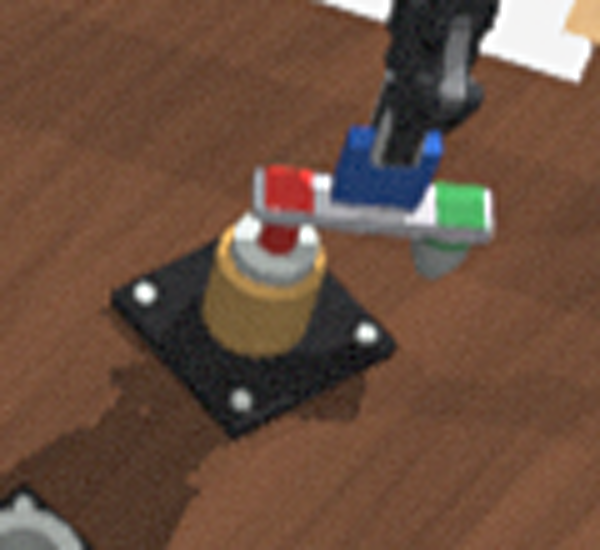

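NO-GO sits flat on the brass mouth (crop (270,255)) and is refused, with about 6 N of contact and bar top at 108 mm. I'll press slightly more, hold, then lift off.

Request:
{"fn": "servo_tool", "kwargs": {"targets": [{"xyz":[0,0,0.0005],"twist":[0,0,0],"jaw":0},{"xyz":[0,0,0.0007],"twist":[0,0,0],"jaw":0},{"xyz":[0,0,0.0007],"twist":[0,0,0],"jaw":0},{"xyz":[0,0,0.0007],"twist":[0,0,0],"jaw":0},{"xyz":[0,0,0.0007],"twist":[0,0,0],"jaw":0},{"xyz":[0,0,0.0007],"twist":[0,0,0],"jaw":0},{"xyz":[0,0,0.0007],"twist":[0,0,0],"jaw":0},{"xyz":[0,0,0.0007],"twist":[0,0,0],"jaw":0}]}}

```text
clock: 9.97
tcp_pos: [0.5452, 0.2491, 0.1176]
orientation: [-0.001, 0.892, -0.452, 0.001]
wrist_force: [0.2, 2.0, 5.7]
finger_gap: 0.011
```

Request:
{"fn": "servo_tool", "kwargs": {"targets": [{"xyz":[0,0,-0.005],"twist":[0,0,0],"jaw":0},{"xyz":[0,0,-0.02],"twist":[0,0,0],"jaw":0},{"xyz":[0,0,-0.04],"twist":[0,0,0],"jaw":0},{"xyz":[0.01,0.008,-0.05],"twist":[0,0,0],"jaw":0},{"xyz":[0.03,0.024,-0.05],"twist":[0,0,0],"jaw":0},{"xyz":[0.06,0.048,-0.05],"twist":[0,0,0],"jaw":0},{"xyz":[0.09,0.072,-0.05],"twist":[0,0,0],"jaw":0},{"xyz":[0.12,0.096,-0.05],"twist":[0,0,0],"jaw":0},{"xyz":[0.15,0.12,-0.05],"twist":[0,0,0],"jaw":0},{"xyz":[0.18,0.144,-0.05],"twist":[0,0,0],"jaw":0},{"xyz":[0.21,0.168,-0.05],"twist":[0,0,0],"jaw":0},{"xyz":[0.24,0.192,-0.05],"twist":[0,0,0],"jaw":0}]}}

```text
clock: 10.97
tcp_pos: [0.5296, -0.0611, 0.1657]
orientation: [0.001, 0.892, -0.452, -0.001]
wrist_force: [1.4, -0.2, -3.9]
finger_gap: 0.011
```

Request:
{"fn": "servo_tool", "kwargs": {"targets": [{"xyz":[0.03,0.024,0],"twist":[0,0,0],"jaw":0},{"xyz":[0.06,0.048,0],"twist":[0,0,0],"jaw":0},{"xyz":[0.09,0.072,0],"twist":[0,0,0],"jaw":0},{"xyz":[0.115,0.092,0],"twist":[0,0,0],"jaw":0},{"xyz":[0.13,0.104,0],"twist":[0,0,0],"jaw":0},{"xyz":[0.134,0.1075,0],"twist":[0,0,0],"jaw":0},{"xyz":[0.134,0.1075,0],"twist":[0,0,0],"jaw":0},{"xyz":[0.134,0.1075,0],"twist":[0,0,0],"jaw":0},{"xyz":[0.134,0.1075,0],"twist":[0,0,0],"jaw":0}]}}

```text
clock: 11.72
tcp_pos: [0.5232, -0.2291, 0.1659]
orientation: [-0.0, 0.892, -0.452, -0.001]
wrist_force: [0.1, 0.4, -3.8]
finger_gap: 0.0108
```

Run:
```python
from h import *
s=st(); print(s['ft_torque']); c=cam('wrist'); g=gauge(c,(100,30,450,330),s['tcp_pos'][2]-.058)
```

```text
11.7167 tcp [ 0.5232 -0.2291  0.1659] q [-0.0001  0.8922 -0.4516 -0.0007] F [ 0.1303  0.3515 -3.795 ] gap 0.01083731675779121
[ 0.0337 -0.0193  0.0287]
blue 2169 [ 0.5261 -0.2265  0.1979] sides 0.012592629147398383 0.04457985673830506 zmed 0.1975163605025062
green 1933 [ 0.557  -0.2027  0.1564] sides 0.023672792803714062 0.02552705957666529 zmed 0.15606051847613714
red 0 [ 0.5472 -0.0484  0.1564] sides 0.0 0.0 zmed nan
ctr [ 0.5521 -0.1255  0.1564] len 0.15458730288255187 yaw -86.3610184647436
  return _methods._mean(a, axis=axis, dtype=dtype,
  ret = ret.dtype.type(ret / rcount)
```

Request:
{"fn": "servo_tool", "kwargs": {"targets": [{"xyz":[0,-0.006,0.015],"twist":[0,0,0],"jaw":0},{"xyz":[0,-0.012,0.04],"twist":[0,0,0],"jaw":0},{"xyz":[0,-0.012,0.065],"twist":[0,0,0],"jaw":0},{"xyz":[0,-0.012,0.085],"twist":[0,0,0],"jaw":0},{"xyz":[0,-0.012,0.095],"twist":[0,0,0],"jaw":0},{"xyz":[0,-0.012,0.1],"twist":[0,0,0],"jaw":0},{"xyz":[0,-0.012,0.102],"twist":[0,0,0],"jaw":0},{"xyz":[0,-0.012,0.103],"twist":[0,0,0],"jaw":0},{"xyz":[0,-0.012,0.103],"twist":[0,0,0],"jaw":0}]}}

```text
clock: 12.52
tcp_pos: [0.5344, -0.2235, 0.0645]
orientation: [0.0, 0.892, -0.452, 0.001]
wrist_force: [-0.7, 0.7, -3.2]
finger_gap: 0.0111
```

Request:
{"fn": "servo_tool", "kwargs": {"targets": [{"xyz":[0,0,0.0005],"twist":[0,0,0],"jaw":0},{"xyz":[0,0,0.001],"twist":[0,0,0],"jaw":0},{"xyz":[0,0,0.001],"twist":[0,0,0],"jaw":0}]}}

```text
clock: 12.77
tcp_pos: [0.5339, -0.2235, 0.0629]
orientation: [0.0, 0.892, -0.452, 0.001]
wrist_force: [0.5, 0.1, -3.4]
finger_gap: 0.011
```

Request:
{"fn": "servo_tool", "kwargs": {"targets": [{"xyz":[0,0,0.0005],"twist":[0,0,0],"jaw":0},{"xyz":[0,0,0.001],"twist":[0,0,0],"jaw":0},{"xyz":[0,0,0.0015],"twist":[0,0,0],"jaw":0},{"xyz":[0,0,0.0015],"twist":[0,0,0],"jaw":0},{"xyz":[0,0,0.0015],"twist":[0,0,0],"jaw":0}]}}

```text
clock: 13.18
tcp_pos: [0.534, -0.2237, 0.062]
orientation: [0.0, 0.892, -0.452, 0.001]
wrist_force: [-2.8, 0.7, 4.8]
finger_gap: 0.0108
```

Contact with the pad (about 8 N). Opening gradually, then retreating straight up.

Request:
{"fn": "servo_tool", "kwargs": {"targets": [{"xyz":[0,0,0],"twist":[0,0,0],"jaw":0.15},{"xyz":[0,0,0],"twist":[0,0,0],"jaw":0.2},{"xyz":[0,0,0],"twist":[0,0,0],"jaw":0.35},{"xyz":[0,0,0],"twist":[0,0,0],"jaw":0.5},{"xyz":[0,0,0],"twist":[0,0,0],"jaw":0.6},{"xyz":[0,0,-0.01],"twist":[0,0,0],"jaw":0.6},{"xyz":[0,0,-0.03],"twist":[0,0,0],"jaw":0.6},{"xyz":[0,0,-0.06],"twist":[0,0,0],"jaw":0.6},{"xyz":[0,0,-0.095],"twist":[0,0,0],"jaw":0.6},{"xyz":[0,0,-0.13],"twist":[0,0,0],"jaw":0.6},{"xyz":[0,0,-0.145],"twist":[0,0,0],"jaw":0.6},{"xyz":[0,0,-0.145],"twist":[0,0,0],"jaw":0.6}]}}

```text
clock: 14.18
tcp_pos: [0.5359, -0.2245, 0.2116]
orientation: [0.0, 0.892, -0.452, 0.005]
wrist_force: [0.2, -0.9, 1.0]
finger_gap: 0.0512
```

Run:
```python
from h import *
s=st(); c=cam('wrist'); save(c,'w9.png'); g=gauge(c,(205,80,335,260))
```

```text
14.1833 tcp [ 0.5359 -0.2245  0.2116] q [ 0.0003  0.892  -0.4519  0.0046] F [ 0.2075 -0.9117  0.9729] gap 0.05122321021005129
blue 684 [ 0.5343 -0.2206  0.094 ] sides 0.012479509145548125 0.04348616646949012 zmed 0.09336139913154215
green 599 [ 0.5667 -0.1961  0.0525] sides 0.024601551013489365 0.022593129038620624 zmed 0.052167945552940964
red 377 [ 0.4987 -0.246   0.0525] sides 0.02554118368215941 0.02294735785095453 zmed 0.05217839007566866
ctr [ 0.5327 -0.2211  0.0525] len 0.08436195272264754 yaw 36.303598046874285
```

View pics/w9.png

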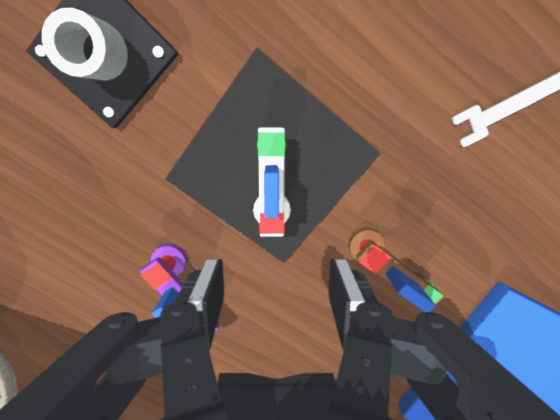

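The gauge stands upright on the pad (green (271,143), red (271,227)). Both marks are at the expected 52 mm height and the gripper is clear.

```bash
python3 -c "
from h import *
print(env.hand_in()); st()"
```

```text
the job is handed in; nothing more can be done
None
the job is handed in; nothing more can be done
```

The bore check of the brass port is done and handed in. I don't have the verdict, because handing in reports none.

- **GO end:** it went fully home in the brass port. The bar's top was at 72.3 mm (72 expected) with about 12 N of contact, and the scene picture showed the bar lying on the mouth.
- **NO-GO end:** after lifting out, I set the red end flat on the same mouth. It was refused, with the bar's top at about 108 mm (108 expected) and 6–10 N of contact for about a second.
- **Gauge returned:** it stands upright on the black pad, about 12 mm nearer the pad's centre than at the start. The bar's marks were at 52.2 mm (52 expected), and the gripper was open and well clear. The last move ended at about 14.2 s of the 58 s allowed.

**Checks that failed or disagreed:**
- The first move call to close on the gauge was refused for missing keys, so nothing moved.
- My first circle fit of the brass ring was bad (3.3 mm error), and I redid it before lowering the gauge. A top-camera fit made at the same time also failed because the arm was in the way.
- The finger gap read 11 mm on the 14 mm handle. The grip held throughout.
- One red-mark reading during the carry back was invalid because the gripper hid it.

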